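Put the corer back in its graded rack and slide the rack strip home

ROBOT

A 7-joint arm with a two-finger parallel gripper is mounted at the origin on the work surface. World frame = base frame: x ahead of the robot, y to its left, z up, the work surface at z = 0. Lengths are in m, angles in rad, forces in N, time in s.
With the tool pointing down it reaches from about 0.425 to 0.95 m from the base axis. Payload 4.7 kg.
Tool frame: the origin (TCP) lies between the finger pads; the fingertips stand 25 mm ahead of it and the grasp point (between the pads) lies 6 mm ahead of it; z points along the fingers, y is the line along which they close (so a half turn about z gives the same grasp; the last joint's range is limited). The gripper opens to 85 mm and grips with 20 to 120 N. Pads are 22 mm wide; open, the fingers measure 114 mm over their backs; the gripper's body (76 mm by 85 mm) begins 54 mm behind the grasp point. The pads swing forward as they close: fully open they stand 13 mm farther back than shut.
Start: joints at [-0.029, 0.469, -0.049, 1.532, 0.024, 1.141, -0.082], TCP at [0.675, 0, 0.256] pointing down, gripper open.
Joint ranges: [-2.59, 2.59], [-0.33, 1.99], [-1.39, 1.29], [0.1, 2.45], [-1.04, 4.18], [0.21, 1.99], [-2.66, 2.66]. Speed limits (rad/s): [2.57, 2.57, 3.14, 3.14, 3.14, 3.14, 3.14].

INTERFACE

Orientations are given as a 3x3 rotation matrix whose columns are the frame's x, y, z axes.
In Python, from rig import * gives the robot as it stands. Calls block until the motion is done:
- movep(position, orientation): joint-space move of the TCP to a pose.
- move_l(position, attitude=None, feed=0.15, until_force=None): straight line of the TCP; attitude=None keeps the orientation; feed is the mean speed in m/s. With until_force (N) it stops when the force on the tool has changed by that much, and returns True; else False.
- move_joints(angles): joint-space move.
- command_gripper(opening, newtons=None): finger opening in m; newtons is the grip in N (None keeps the last); returns when the fingers have stopped.
- sleep(seconds).
- inverse_kinematics(position, orientation): joint angles nearest the present ones, or None.
- sense(): the state.
- camera(name): name is "scene" or "side" or "wrist"; returns (picture, depth): 420x560x3 uint8, red, green, blue; 420x560 float32, m along the optical axis (not along the pixel's ray), 0 where there is no reading.
- camera_params(name): a dict with "K" (3x3 intrinsics, pixels), "position" and "rotation" of the camera in the world; the wrist camera has in their place "tool_from_camera" (4x4, takes a point from camera to tool coordinates, whose origin is the TCP and whose axes are the flange's). Camera axes: x right, y down, z forward; pixel columns grow to the right and rows downward; lengths in m; the calibration is good to about 2 mm. A picture is of the moment at which its call begins: read the wrist's pose just before it. camera_params takes no time and is no camera call.
A pose or a line that the arm cannot do raises Unreachable and nothing moves.
- finish_job(): hands the job in; it is judged then, once.
The state is a dict: "time_s": time; "joint_pos": joint angles; "qd": joint speeds; "joint_efforts": joint torques, N m; "position": TCP position; "tcp_rot": TCP orientation; "wrist_force": force on the tool from outside, world axes, zero at the start; "ft_torque": the same for the moment, N m; "finger_gap": finger opening in m; "gripper_force": force on a finger pad.
Only numpy, scipy, OpenCV 4.12 (cv2) and the standard library are available. Lean on these libraries where they do the work, as an engineer would, in place of code of your own. Each camera call takes 0.05 s, during which the arm holds its last target. There are 200 camera calls.

TASK

Put away the corer that stands by itself, and leave the other one where it is beside the air fryer basket. Feel for the hole in the rack's graded row that fits its shank and set it in all the way to the bottom while the strip is still pulled out; only then slide the strip with it fully home against the stop at the small-hole end of the trough, and let go. Work gently, without forcing anything, and do not disturb the other things on the counter.

Things in the scene. Friction and masses are not known exactly. Their poses are not given: they have to be found in the camera images.
- corer_a: Vegetable corer upright on its foot: round steel shank 20 mm in diameter, 45 mm long (1 mm chamfer at the foot), above it a round wooden handle 31 mm in diameter, 45 mm high; 90 mm tall in all, about 0.12 kg. Origin: centre of the foot; z up along the axis. Fits the 20 mm hole. Either corer may be the one beside the fryer basket.
- corer_b: Vegetable corer upright on its foot: round steel shank 28 mm in diameter, 45 mm long (1 mm chamfer at the foot), above it a round wooden handle 31 mm in diameter, 45 mm high; 90 mm tall in all, about 0.12 kg. Origin: centre of the foot; z up along the axis. Fits the 28 mm hole. Either corer may be the one beside the fryer basket.
- rack: Fixed dark wooden trough, 72 mm (x) by 244 mm (y, from -108 to +136), 44 mm high. In it a pale wooden strip, 58 x 200 mm, top 48 mm above the counter, slides along y. Origin: on the counter under the place of the middle hole when the strip is home; z up. The pose is the trough's, the strip's is not measured. Forces above 30 N on the rack are too rough.
- row (a point): Where the middle hole's mouth is when the strip is home: on the strip's top, 48 mm above the rack's origin, same axes; fixed to the trough. Five holes in a row along y, 38 mm apart, for shanks of 16, 20, 24, 28, 32 mm; strip home, they are at y = -76, -38, 0, 38, 76 mm. Each is 1.5 mm wider than its shank, 1 mm chamfer, 30 mm deep (floor 18 mm above the counter).
- stop (a point): Inner face of the trough's end at -y, strip-top height, where the strip's small-hole end stops when home. At the start the strip (and every hole) stands 6 to 25 mm further to +y, by how much is not measured; it can go out to 28 mm. It slides stiffly (about 12 N), stays where left, and is moved by a corer seated in it.
- fryer_basket: Air fryer basket, dark steel open box 210 x 210 mm and 95 to 102 mm high, with a black handle 90 mm long on its -x side; stays put. Origin: centre of its underside. The corer to be left alone stands 140 to 160 mm from this point; the one to put away is more than 260 mm from it.
- dish: White porcelain dipping dish, 84 mm across, 28 mm high. Origin: centre of its underside. Bystander.
- garlic_press: Stainless steel lever garlic press lying flat, about 180 mm long along x, 50 mm wide, 32 mm high. Origin: under its middle. Bystander.
- glass_bowl: Small glass bowl with white snap lid, 120 mm across, 58 mm high. Origin: centre of its underside. Bystander.
- spatula: Yellow silicone spatula lying along its x, 270 mm long. Bystander.
- salt_mill: Dark wooden salt mill, 54 mm across, 125 mm high. Origin: centre of its underside. Bystander.

How it is judged:
On the way:
1. the corer that stood by itself is seated to the bottom of its matching hole while the strip is still pulled out (((z of corer_a in the frame of rack between 0.014 and 0.021 m and x of corer_a in the frame of rack between -0.004 and 0.004 m and y of corer_a in the frame of rack between -0.034 and -0.008 m and angle between corer_a's own z axis and vertical below 0.08 rad and horizontal distance between corer_b and fryer_basket below 0.21 m and distance of corer_b from where it was at the start of the episode below 0.015 m and angle between corer_b's own z axis and vertical below 0.1 rad) or (z of corer_b in the frame of rack between 0.014 and 0.021 m and x of corer_b in the frame of rack between -0.004 and 0.004 m and y of corer_b in the frame of rack between 0.042 and 0.068 m and angle between corer_b's own z axis and vertical below 0.08 rad and horizontal distance between corer_a and fryer_basket below 0.21 m and distance of corer_a from where it was at the start of the episode below 0.015 m and angle between corer_a's own z axis and vertical below 0.1 rad))), for 0.2 s.
At the end, for the whole second after the job is handed in: The corer that stood by itself is upright (0.08 rad) and still in its own hole, foot within 3 mm of the hole's floor, strip home (corer within 3 mm along the row, 4 mm across, of the hole's home place); the other corer stands beside the basket, moved under 15 mm (((z of corer_a in the frame of rack between 0.014 and 0.021 m and x of corer_a in the frame of rack between -0.004 and 0.004 m and y of corer_a in the frame of rack between -0.041 and -0.035 m and angle between corer_a's own z axis and vertical below 0.08 rad and horizontal distance between corer_b and fryer_basket below 0.21 m and distance of corer_b from where it was at the start of the episode below 0.015 m and angle between corer_b's own z axis and vertical below 0.1 rad and linear speed of corer_a below 0.01 m/s) or (z of corer_b in the frame of rack between 0.014 and 0.021 m and x of corer_b in the frame of rack between -0.004 and 0.004 m and y of corer_b in the frame of rack between 0.035 and 0.041 m and angle between corer_b's own z axis and vertical below 0.08 rad and horizontal distance between corer_a and fryer_basket below 0.21 m and distance of corer_a from where it was at the start of the episode below 0.015 m and angle between corer_a's own z axis and vertical below 0.1 rad and linear speed of corer_b below 0.01 m/s))); the robot touches nothing.
It fails at once if a corer or the fingers press on the rack with more than 30 N (contact force between any of corer_a, corer_b, the fingers and rack above 30 N).
It fails at once if a bystander on the counter is shifted by more than 20 mm (distance of any of dish, garlic_press, glass_bowl, spatula, salt_mill from where it was at the start of the episode above 0.02 m).
It also fails if it takes over 70 s, if anything falls off the work surface, if the arm or the gripper's body presses on something with over 40 N, if the wrist force passes 120 N, or if a joint passes its speed limit or range.

## Working session

There is one attempt and no reset: what is moved stays moved. The work goes in short steps, each a Python script; the robot and the scene stay as the last script left them, time stands still between calls to the robot, and variables do not carry over. Pictures are saved under pics/ and viewed, at most 10 in all, crops included, and the job is handed in when it is done.

```bash
ls; mkdir -p pics; python3 - <<'E'
from rig import *
import cv2, numpy as np
ims=[]
for n in("scene","side"):
    p,d=camera(n); np.savez("%s.npz"%n,p=p,d=d,**{k:np.array(v) for k,v in camera_params(n).items()})
    ims.append(p); print(n,camera_params(n))
cv2.imwrite("pics/a.png",cv2.cvtColor(ims[0],cv2.COLOR_RGB2BGR))
cv2.imwrite("pics/b.png",cv2.cvtColor(ims[1],cv2.COLOR_RGB2BGR))
print(sense(),camera_params("wrist"))
E
```

```text
pics
scene {'K': array([[467.86659119,   0.        , 278.78209736],
       [  0.        , 467.86659119, 214.34917204],
       [  0.        ,   0.        ,   1.        ]]), 'position': array([1.22697199, 0.03715947, 0.82906414]), 'rotation': array([[-0.0064505 ,  0.73629626, -0.67662856],
       [ 0.99997352,  0.0070293 , -0.00188388],
       [ 0.00336913, -0.6766228 , -0.7363221 ]])}
side {'K': array([[456.84961287,   0.        , 280.16633228],
       [  0.        , 456.84961287, 200.46053732],
       [  0.        ,   0.        ,   1.        ]]), 'position': array([0.07445226, 0.73312276, 0.75357739]), 'rotation': array([[-0.81732253, -0.36852831,  0.44291169],
       [-0.57617773,  0.52511504, -0.62631735],
       [-0.00176391, -0.76709913, -0.64152616]])}
{'time_s': 0.1, 'joint_pos': array([-0.02891858,  0.46936758, -0.04861102,  1.53357463,  0.02412161,
        1.14099967, -0.0822526 ]), 'qd': array([-0.00153489, -0.00075562,  0.00046901, -0.00303553, -0.00040177,
        0.00030286, -0.00030698]), 'joint_efforts': array([ 5.33060393e-04, -5.11518788e+01, -4.69155551e-02, -2.38390
[... 330 characters left out ...]
 'wrist_force': array([0.67519714, 0.24729785, 0.2478857 ]), 'ft_torque': array([ 0.0226005 ,  0.00184253, -0.01499396]), 'gripper_force': 0.0, 'finger_gap': 0.0855312435794886} {'K': array([[329.68868719,   0.        , 280.48218554],
       [  0.        , 329.68868719, 206.5058549 ],
       [  0.        ,   0.        ,   1.        ]]), 'tool_from_camera': array([[ 3.91168922e-04, -9.61712979e-01, -2.74058375e-01,
         7.03726436e-02],
       [ 9.99999347e-01,  6.70467724e-04, -9.25455554e-04,
        -3.73098411e-04],
       [ 1.07376991e-03, -2.74057834e-01,  9.61712613e-01,
        -1.17802154e-01],
       [ 0.00000000e+00,  0.00000000e+00,  0.00000000e+00,
         1.00000000e+00]])}
```

View pics/a.png

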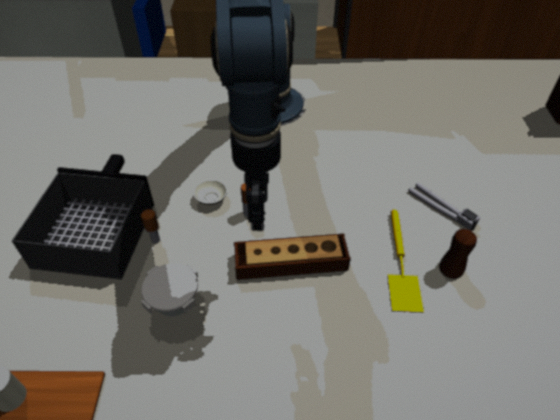

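View pics/b.png

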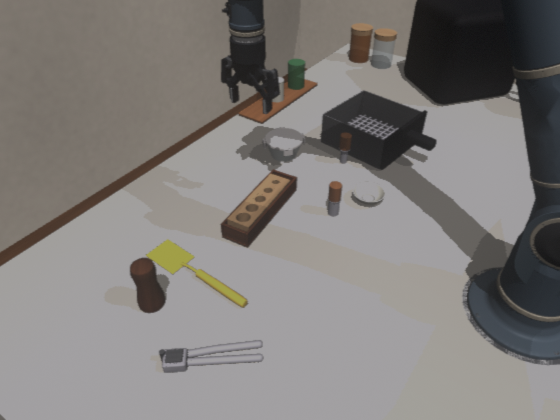

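Scene: rack spans (235–349, 235–280), small holes at left; the other corer is at (150,222) by the basket, and the free corer is half hidden behind the gripper at (244,190). Side: the free corer is at (335,198), near the dish (368,194).

```bash
cat > h.py <<'E'
import numpy as np, cv2
def cloud(d,K,R,t):
    v,u=np.mgrid[:d.shape[0],:d.shape[1]]
    c=np.stack([(u-K[0,2])/K[0,0]*d,(v-K[1,2])/K[1,1]*d,d],-1)
    w=c@np.asarray(R).T+t
    w[d<=0]=np.nan
    return w
def wristcam():
    from rig import sense,camera,camera_params
    s=sense(); p,d=camera("wrist"); c=camera_params("wrist"); T=c["tool_from_camera"]
    R=s["tcp_rot"]@T[:3,:3]; t=s["tcp_rot"]@T[:3,3]+s["position"]
    return p,cloud(d,c["K"],R,t),c["K"],R,t
def raypt(u,v,K,R,t,z):
    r=R@np.array([(u-K[0,2])/K[0,0],(v-K[1,2])/K[1,1],1]); return t+r*(z-t[2])/r[2]
E
python3 - <<'E'
from h import *
D={n:np.load(n+".npz") for n in("scene","side")}
for n,(u0,v0,u1,v1) in [("side",(322,178,348,220)),("side",(338,130,354,165)),("scene",(138,204,162,246))]:
    f=D[n]; w=cloud(f["d"],f["K"],f["rotation"],f["position"])[v0:v1,u0:u1].reshape(-1,3)
    for lo,hi in((.005,.04),(.05,.085),(.086,.095)):
        q=w[(w[:,2]>lo)&(w[:,2]<hi)]
        q=q[np.hypot(*(q[:,:2]-np.median(q[:,:2],0)).T)<.03] if len(q) else q
        if len(q): print(n,lo,len(q),np.median(q,0).round(4),np.ptp(q,axis=0).round(3))
f=D["scene"]; w=cloud(f["d"],f["K"],f["rotation"],f["position"])[225:290,225:360].reshape(-1,3)
q=w[(w[:,2]>.035)&(w[:,2]<.06)][:,:2].astype(np.float32)
print("rack",cv2.minAreaRect(q),len(q))
f=D["side"]; w=cloud(f["d"],f["K"],f["rotation"],f["position"])[165:245,215:305].reshape(-1,3)
q=w[(w[:,2]>.035)&(w[:,2]<.06)][:,:2].astype(np.float32)
print("rack",cv2.minAreaRect(q),len(q))
im=cv2.cvtColor(D["side"]["p"],cv2.COLOR_RGB2BGR)[120:230,310:400]
cv2.imwrite("pics/c.png",cv2.resize(im,None,fx=5,fy=5,interpolation=cv2.INTER_CUBIC))
E
```

```text
side 0.005 120 [ 0.453  -0.0276  0.0223] [0.028 0.024 0.034]
side 0.05 147 [ 0.4526 -0.0263  0.0679] [0.03  0.024 0.035]
side 0.086 98 [ 0.4572 -0.035   0.09  ] [0.03  0.032 0.008]
side 0.005 76 [ 0.5423 -0.2385  0.0226] [0.021 0.025 0.035]
side 0.05 126 [ 0.5399 -0.2344  0.0675] [0.032 0.023 0.035]
side 0.086 64 [ 0.5441 -0.2418  0.0908] [0.03  0.029 0.007]
scene 0.005 76 [ 0.5224 -0.2831  0.02  ] [0.045 0.03  0.034]
scene 0.05 165 [ 0.5602 -0.2413  0.0687] [0.023 0.029 0.035]
scene 0.086 112 [ 0.5496 -0.2465  0.0887] [0.028 0.028 0.006]
rack ((0.6083879470825195, 0.06156899780035019), (0.07746478170156479, 0.24336011707782745), 6.822200775146484) 2737
rack ((0.6050401329994202, 0.06275338679552078), (0.07494242489337921, 0.2453429251909256), 6.564082145690918) 1990
```

View pics/c.png

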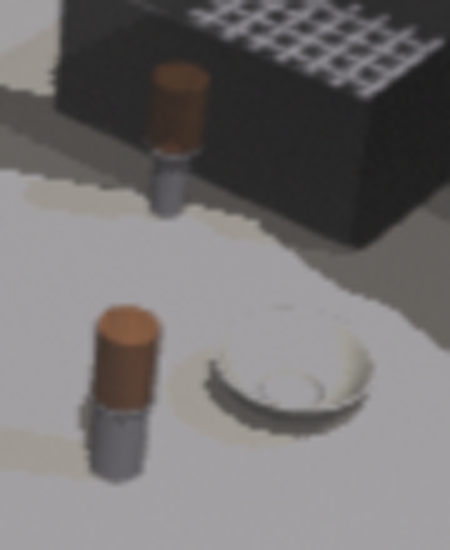

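The free corer's shank is nearly as wide as its handle, so it is corer_b (28 mm). The one by the basket has the thin shank. Next: a close look at the rack and at the corer.

```bash
cat >> h.py <<'E'
yaw=np.deg2rad(6.7); c_,s_=np.cos(yaw),np.sin(yaw)
RX=np.array([c_,s_,0]); RY=np.array([-s_,c_,0])
RT=np.stack([RX,-RY,[0,0,-1.]],1)
E
python3 - <<'E'
from rig import *
from h import *
ctr=np.array([.607,.062,0]); 
out=[]
for name,pos in(("rack",ctr+[0,0,.27]),("corer",np.array([.457,-.034,.24]))):
    try: movep(pos,RT)
    except Unreachable as e:
        print("unreach",name,e); movep(pos,RT*[-1,-1,1])
    sleep(.3)
    p,w,K,R,t=wristcam(); np.savez("w_%s.npz"%name,p=p,w=w,K=K,R=R,t=t); out.append(cv2.cvtColor(p,cv2.COLOR_RGB2BGR))
    print(name,sense()["position"],sense()["joint_pos"].round(2),sense()["time_s"])
    if name=="rack":
        m=(w[...,2]>.036)&(w[...,2]<.06)&(np.hypot(w[...,0]-ctr[0],w[...,1]-ctr[1])<.15)
        q=w[m][:,:2].astype(np.float32); print(cv2.minAreaRect(q),np.percentile(w[m][:,2],[5,50,95]))
    else:
        m=(w[...,2]>.086)&(w[...,2]<.096)&(np.hypot(w[...,0]-pos[0],w[...,1]-pos[1])<.05)
        q=w[m][:,:2].astype(np.float32); print(cv2.minAreaRect(q),cv2.minEnclosingCircle(q),np.median(w[m],0))
cv2.imwrite("pics/d.png",cv2.resize(np.vstack(out),(400,600)))
E
```

```text
rack [0.60706388 0.06183137 0.26991988] [-0.35  0.35  0.23  1.69 -0.09  1.11 -1.54] 1.7583
((0.6048896908760071, 0.06224091351032257), (0.07249896973371506, 0.24344578385353088), 6.037292957305908) [0.04114515 0.0477133  0.04929058]
corer [ 0.45766673 -0.03357409  0.23992193] [-0.27  0.13  0.27  2.06 -0.04  0.96 -1.42] 2.8583
((0.4585701823234558, -0.03762642666697502), (0.02932291105389595, 0.029590100049972534), 6.625762939453125) ((0.4580896198749542, -0.03775399178266525), 0.015570711344480515) [ 0.4590803  -0.03755512  0.09008453]
```

View pics/d.png

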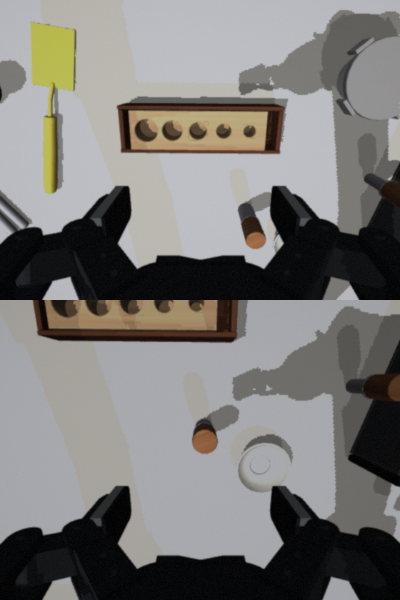

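```bash
cat > rect.py <<'E'
from h import *
f=np.load("w_rack.npz"); K,R,t,p=f["K"],f["R"],f["t"],f["p"]
yaw=np.deg2rad(6.04); X=np.array([np.cos(yaw),np.sin(yaw),0]);Y=np.array([-np.sin(yaw),np.cos(yaw),0])
O=np.array([.6049,.06224,.048])-.014*Y
print("O",O)
s=2000; xs=np.arange(-.045,.045,1/s); ys=np.arange(-.12,.15,1/s)
P=O+xs[:,None,None]*X+ys[None,:,None]*Y
c=(P-t)@R; u=(c[...,0]/c[...,2]*K[0,0]+K[0,2]).astype(np.float32); v=(c[...,1]/c[...,2]*K[1,1]+K[1,2]).astype(np.float32)
im=cv2.remap(cv2.cvtColor(p,cv2.COLOR_RGB2BGR),u,v,cv2.INTER_LINEAR)
cv2.imwrite("pics/e.png",im)
g=im[...,2].astype(float)
for x in(0,-.024,.024):
    i=int((x+.045)*s); r=g[i-6:i+6].mean(0); d=np.diff(cv2.GaussianBlur(r[None],(0,0),3)[0])
    k=[j for j in range(2,len(d)-2) if abs(d[j])>1.2 and abs(d[j])>=abs(d[j-2:j+3]).max()]
    print(x,[(round(float(ys[j])*1000,1),'+' if d[j]>0 else '-') for j in k])
j=np.abs(ys-.02).argmin(); r=g[:,j-5:j+5].mean(1); d=np.diff(cv2.GaussianBlur(r[None],(0,0),3)[0])
print([(round(float(xs[k])*1000,1),round(d[k],1)) for k in range(2,len(d)-2) if abs(d[k])>1 and abs(d[k])>=abs(d[k-2:k+3]).max()])
E
python3 rect.py
```

```text
O [0.60637312 0.04831772 0.048     ]
0 [(-107.0, '-'), (-98.5, '-'), (-89.5, '+'), (-82.5, '+'), (-66.5, '-'), (-57.0, '+'), (-49.0, '+'), (-30.5, '-'), (-23.5, '+'), (-9.0, '+'), (5.0, '-'), (11.5, '-'), (26.0, '-'), (31.0, '+'), (41.0, '-'), (49.0, '-'), (64.5, '-'), (70.5, '+'), (77.0, '-'), (86.5, '-'), (102.0, '-'), (110.5, '+'), (118.5, '-'), (127.0, '+'), (133.0, '+')]
-0.024 [(-105.0, '-'), (-98.5, '-'), (-82.5, '+'), (94.0, '-'), (118.0, '-'), (127.0, '+'), (133.0, '+')]
0.024 [(-108.0, '-'), (-98.5, '-'), (-89.5, '+'), (-82.5, '+'), (118.5, '-'), (127.0, '+'), (133.0, '+')]
[(-35.0, np.float64(-10.4)), (-29.5, np.float64(10.2)), (-13.0, np.float64(-12.4)), (-6.0, np.float64(4.2)), (12.0, np.float64(8.0)), (28.5, np.float64(-12.9)), (35.5, np.float64(-6.8)), (39.5, np.float64(7.7))]
```

View pics/e.png

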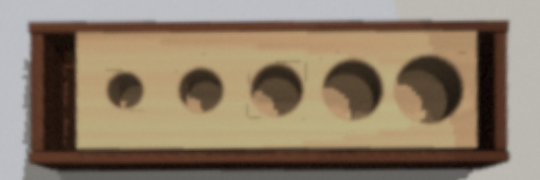

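Strip ends read at −82.5/+118.2 mm and the 28 mm hole centre is near y = +56 mm in the rack frame, so the strip stands about 18 mm out. Now grasp, then feel at the mouth.

```bash
cat >> h.py <<'E'
yaw=np.deg2rad(6.04); c_,s_=np.cos(yaw),np.sin(yaw)
RX=np.array([c_,s_,0]); RY=np.array([-s_,c_,0]); RZ=np.array([0,0,1.])
RT=np.stack([RX,-RY,[0,0,-1.]],1)
O=np.array([.60637,.04832,0])
G=.074
def at(x,y,foot): return O+x*RX+y*RY+RZ*(G+foot)
def st(tag):
    from rig import sense
    s=sense(); p=s["position"]-O; print(tag,"t%.1f"%s["time_s"],"x%.1f y%.1f foot%.1f"%(p@RX*1e3,p@RY*1e3,(p[2]-G)*1e3),"F",(np.stack([RX,RY,RZ])@s["wrist_force"]).round(1),"gap%.4f pad%.0f"%(s["finger_gap"],s["gripper_force"])); return s
E
python3 - <<'E'
from rig import *
from h import *
c=np.array([.4585,-.0377,0])
movep(c+RZ*.16,RT); move_l(c+RZ*G,feed=.1); st("down")
command_gripper(.02,60); st("grip")
move_l(c+RZ*(G+.09),feed=.15); st("lift")
movep(at(-.0004,.056,.08),RT); sleep(.2); st("above")
h=move_l(at(-.0004,.056,.056),feed=.08,until_force=6); sleep(.3); st("mouth %s"%h)
h=move_l(at(-.0004,.056,.032),feed=.02,until_force=5); st("in? %s"%h)
E
```

```text
down t4.3 x-155.5 y-70.1 foot0.6 F [-0.   0.5  0.1] gap0.0854 pad0
grip t4.8 x-155.9 y-70.0 foot0.3 F [-1.2  0.1  4.4] gap0.0298 pad59
lift t5.6 x-156.8 y-69.8 foot89.2 F [ 0.   0.4 -0.9] gap0.0297 pad59
above t6.6 x-1.2 y54.1 foot80.3 F [-0.4 -0.1 -1.3] gap0.0298 pad59
mouth False t7.3 x-0.2 y56.1 foot56.3 F [ 0.3  0.3 -0.6] gap0.0300 pad59
in? False t8.7 x-0.3 y56.0 foot32.1 F [ 0.5  0.4 -0.6] gap0.0300 pad59
```

```bash
python3 - <<'E'
from rig import *
from h import *
h=move_l(at(-.0004,.056,.015),feed=.015,until_force=5); st("floor %s"%h)
sleep(.3); s=st("settled")
p,d=camera("side"); cv2.imwrite("pics/f.png",cv2.resize(cv2.cvtColor(p,cv2.COLOR_RGB2BGR)[120:280,200:380],None,fx=3.3,fy=3.3,interpolation=cv2.INTER_CUBIC))
E
```

```text
floor True t9.6 x-0.4 y56.0 foot18.4 F [-0.5 -0.   3.8] gap0.0299 pad60
settled t9.9 x-0.4 y56.0 foot18.4 F [-0.7  0.4  6. ] gap0.0293 pad60
```

View pics/f.png

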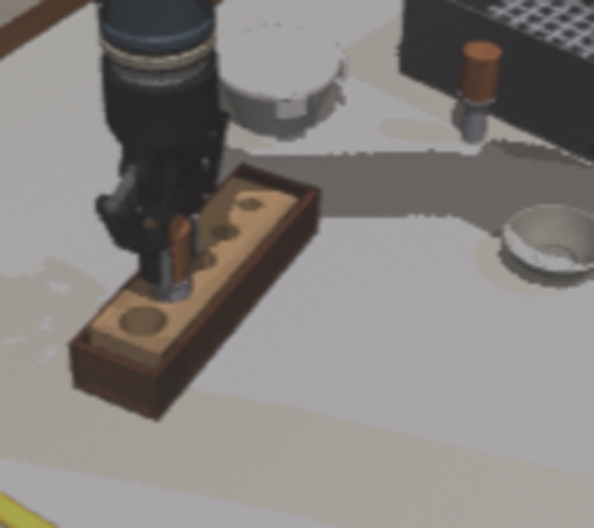

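Seated in the 28 mm hole at foot height 18.4 mm, strip still out. Now slide it gently toward the stop.

```bash
python3 - <<'E'
from rig import *
from h import *
x=-.0004
move_l(at(x,.056,.0182),feed=.01); st("pre")
h=move_l(at(x,.050,.0182),feed=.01,until_force=19); s=st("slide %s"%h)
print(s["ft_torque"].round(2))
if not h:
    h=move_l(at(x,.041,.0182),feed=.01,until_force=19); s=st("slide2 %s"%h)
    print(s["ft_torque"].round(2))
E
```

```text
pre t10.2 x-0.1 y56.0 foot18.4 F [-0.3 -0.3  3.8] gap0.0295 pad59
slide False t10.9 x-0.1 y54.1 foot18.4 F [-0.3  8.7  3.2] gap0.0297 pad59
[ 1.99  0.18 -0.03]
slide2 False t12.0 x-0.1 y47.5 foot18.4 F [-0.  11.5  3.3] gap0.0295 pad59
[ 2.93  0.24 -0.1 ]
```

```bash
python3 - <<'E'
from rig import *
from h import *
x=-.0004
sleep(.3); st("rest")
y=.041
for i in range(14):
    y-=.002
    move_l(at(x,y,.0182),feed=.01,until_force=8); sleep(.15); s=st("cmd%.0f"%(y*1e3))
    if (s["wrist_force"]@RY)>17: break
print(s["ft_torque"].round(2))
E
```

```text
rest t12.3 x-0.1 y47.5 foot18.4 F [ 0.6 12.   4.8] gap0.0297 pad59
cmd39 t12.8 x-0.0 y45.5 foot18.4 F [ 0.4 11.3  3. ] gap0.0295 pad59
cmd37 t13.3 x-0.0 y43.4 foot18.4 F [-0.3 11.6  3. ] gap0.0297 pad59
cmd35 t13.8 x-0.0 y41.5 foot18.4 F [ 0.9 12.   3.3] gap0.0297 pad59
cmd33 t14.3 x-0.0 y39.4 foot18.4 F [-0.6 12.5  3.4] gap0.0299 pad59
cmd31 t14.8 x-0.0 y37.5 foot18.4 F [-0.1 11.3  3.4] gap0.0296 pad59
cmd29 t15.3 x-0.0 y35.8 foot18.4 F [-0.8 12.5  3.6] gap0.0296 pad60
cmd27 t15.8 x-0.0 y35.6 foot18.4 F [ 0.1 15.2  4.2] gap0.0297 pad60
cmd25 t16.3 x-0.0 y35.4 foot18.5 F [-0.6 17.8  3.6] gap0.0300 pad60
[ 4.35  0.5  -0.12]
```

The force plateaus at about 12 N, then climbs with no travel from y≈35.6 mm on, so the strip is against the stop. Relax the push, release, retreat and check.

```bash
python3 - <<'E'
from rig import *
from h import *
x=-.0001
move_l(at(x,.0362,.0184),feed=.02); sleep(.3); st("relaxed")
command_gripper(.06,20); sleep(.2); st("open")
command_gripper(.085); move_l(at(x,.0362,.12),feed=.1); 
movep(at(0,.014,0)*[1,1,0]+RZ*.27,RT); sleep(.4); st("up")
p,w,K,R,t=wristcam(); np.savez("w_rack.npz",p=p,w=w,K=K,R=R,t=t)
b=O+.038*RY
m=(w[...,2]>.056)&(w[...,2]<.075)&(np.hypot(w[...,0]-b[0],w[...,1]-b[1])<.04); print("mid handle n",m.sum())
m=(w[...,2]>.08)&(w[...,2]<.12)&(np.hypot(w[...,0]-b[0],w[...,1]-b[1])<.04)
q=w[m]; print("top z",np.median(q[:,2])); (cx,cy),r=cv2.minEnclosingCircle(q[q[:,2]>np.median(q[:,2])-.003][:,:2].astype(np.float32))
e=np.array([cx,cy,0])-O; print("handle in rack",e@RX*1e3,e@RY*1e3,r)
E
sed -i 's/^cv2.imwrite.*/cv2.imwrite("pics\/g.png",np.vstack([im,cv2.resize(cv2.cvtColor(p,cv2.COLOR_RGB2BGR),(540,405))]))/' rect.py; python3 rect.py
```

```text
relaxed t17.3 x-0.0 y36.5 foot18.4 F [1.  6.4 2.7] gap0.0295 pad60
open t17.9 x-0.2 y36.0 foot18.3 F [ 0.8 -0.6  0.8] gap0.0600 pad0
up t20.2 x-0.3 y14.3 foot195.1 F [-0.5 -0.6  0.7] gap0.0850 pad0
mid handle n 85
top z 0.10795793104943024
handle in rack -0.5458707685916863 37.13048982221145 0.015438655391335487
O [0.60637312 0.04831772 0.048     ]
0 [(-107.0, '-'), (-100.0, '+'), (-84.5, '-'), (-74.0, '+'), (-67.0, '+'), (-48.5, '-'), (-27.0, '+'), (-13.0, '-'), (-8.5, '+'), (-5.0, '-'), (13.0, '+'), (23.0, '-'), (30.5, '+'), (34.0, '+'), (48.5, '-'), (55.0, '+'), (71.0, '-'), (85.5, '-'), (92.5, '+'), (100.5, '-'), (116.5, '-'), (127.0, '+'), (133.0, '+')]
-0.024 [(-105.5, '-'), (-100.5, '+'), (25.0, '-'), (59.0, '+'), (100.0, '-'), (127.0, '+'), (133.0, '+')]
0.024 [(-108.0, '-'), (-100.0, '+'), (0.5, '-'), (18.5, '+'), (22.0, '+'), (26.5, '+'), (59.5, '+'), (101.0, '-'), (116.5, '-'), (127.0, '+'), (133.0, '+')]
[(-35.0, np.float64(-10.3)), (-29.5, np.float64(10.0)), (-10.0, np.float64(-6.3)), (24.0, np.float64(5.5)), (28.5, np.float64(-12.1)), (35.5, np.float64(-6.9)), (39.5, np.float64(7.9))]
```

View pics/g.png

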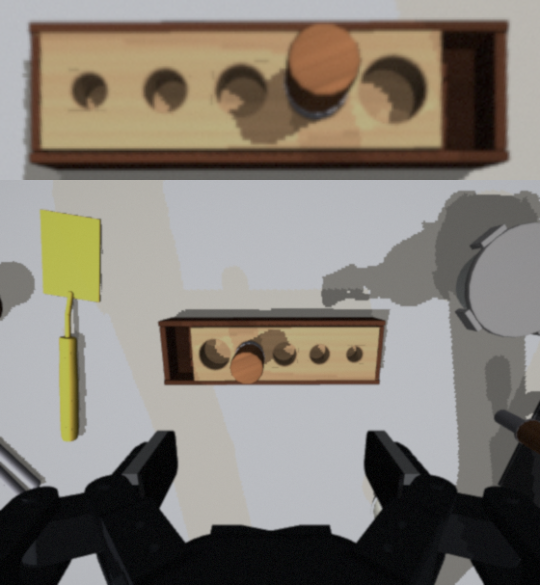

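The strip is flush against the small-hole end, from −100 to +100 mm. The corer is upright at y≈37 mm with its top at 108 mm, so it is on the hole floor. The other things are unmoved, so I'm handing it in.

```bash
python3 -c "
from rig import *
print(finish_job())"
```

```text
the job is handed in; nothing more can be done
None
```

I put corer_b, the corer standing by itself, to the bottom of the 28 mm hole while the strip was still about 18 mm out, slid the strip home against the stop, let go and handed the job in (no verdict was returned); the highest force I read was about 18 N.

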